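# Unpile the culture flasks and hold the shaker's clamp open

### The arm

A 6-joint arm with a two-finger parallel gripper is mounted at the origin on the work surface. World frame = base frame: x ahead of the robot, y to its left, z up, the work surface at z = 0. Lengths are in m, angles in rad, forces in N, time in s.
With the tool pointing down it reaches from about 0.275 to 1 m from the base axis. Payload 8.4 kg.
Tool frame: the origin (TCP) lies on the centre line of the jaws, within the pads' length; the fingertips stand 17 mm ahead of it and the grasp point (between the pads) lies 2 mm behind it; z points along the fingers, y is the line along which they close (so a half turn about z gives the same grasp; the last joint's range is limited). The gripper opens to 85 mm and grips with 20 to 120 N. Pads are 22 mm wide; open, the fingers measure 114 mm over their backs; the gripper's body (76 mm by 85 mm) begins 54 mm behind the grasp point. The pads swing forward as they close: fully open they stand 13 mm farther back than shut.
Start: joints at [1.299, 0.353, 1.633, -0, 1.155, -0.002], TCP at [0.167, 0.602, 0.248] pointing down, gripper open.
Joint ranges: [-2.63, 2.63], [-0.92, 2.1], [0.06, 2.66], [-1.3, 4.44], [0, 2.69], [-3.02, 3.02]. Speed limits (rad/s): [2.22, 2.22, 2.79, 3.14, 3.14, 3.14].

### API

Orientations are given as [roll, pitch, yaw] about the fixed x, y, z axes, in that order (R = Rz(yaw) Ry(pitch) Rx(roll)).
In Python, from bench import readout, camera, camera_info, manip gives the robot as it stands.
- The arm moves only by the tool step_arm, never from a script. Its argument "series" is a list of rows, each a list of 3 entries, a list of its own where there are three numbers: the closure, from 0 (fully open) to 1 (shut), then the shift along the tool's x, y, z in cm, then the turn about the tool's z in rad. In form: [[fingers, [dx, dy, dz], yaw], ...]. A call has 1 to 20 rows; each row is the pose to reach, as a shift and turn from the pose commanded when the call began, along the tool's axes at that moment; what a row does not reach only later rows make up. A row lasts 1/10 s, in which the tool goes at most 50 mm and 8.59 degrees, less where a joint would pass 70% of its speed; a pose out of reach is approached as far as the arm can. A call with a gripper value outside its range is refused whole. The fingers move at their own pace and stop on an object; "squeeze" is the grip in N (left out, the last holds). Time passes only in rows, so rows that repeat a pose let the fingers close. It gives the time, the measured TCP pose, the force, the opening and the grip force at its end, in the units of the state.
- readout.read_state(): the state, without advancing time (a new reading comes with each control period).
- camera(name): name is "scene" or "side" or "wrist"; returns (picture, depth): 384x512x3 uint8, red, green, blue; 384x512 float32, m along the optical axis (not along the pixel's ray), 0 where there is no reading.
- camera_info(name): a dict with "fx", "fy", "cx", "cy" (pixels), "rvec" (rotation vector, rad) and "tvec" (3), from world to camera coordinates, as OpenCV has them. Camera axes: x right, y down, z forward; pixel columns grow to the right and rows downward; lengths in m; the calibration is good to about 2 mm. A picture is of the moment at which its call begins: read the wrist's pose just before it. camera_info takes no time and is no camera call; for the wrist camera it gives the pose at the moment of the call.
- manip.job_done(): hands the job in; it is judged then, once.
The state is a dict: "clock": time; "qpos": joint angles; "dq": joint speeds; "tau": joint torques, N m; "eef_pos": TCP position; "ee_rot": TCP orientation; "ft_force": force on the tool from outside, world axes, zero at the start; "ft_torque": the same for the moment, N m; "grip_width": finger opening in m; "grip_force": force on a finger pad.
Only numpy, scipy, OpenCV 4.12 (cv2) and the standard library are available. Lean on these libraries where they do the work, as an engineer would, in place of code of your own. Each camera call takes 0.05 s, during which the arm holds its last target. There are 200 camera calls.

### The job

Two culture flasks lie piled in the clamp of the stopped shaker: lift the upper one off, keep it level, set it down gently, flat and the same way up, in the steel tray and let go. Then push the shaker's sprung clamp arm back by its thumb post, past the click of its ratchet, and finish still holding it back there, close to its open stop and clear of the catch, so that I can take the lower flask out. Leave the lower flask lying where it is and the other things on the bench undisturbed.

Things in the scene. Friction and masses are not known exactly. Their poses are not given: they have to be found in the camera images.
- shaker: Stopped bench shaker, fixed: cream base, aluminium platform 250 (x) x 230 (y) mm, its top 100 mm above the bench. Origin: centre of its underside; x away from its control panel, z up. The lower flask lies along x, cap to -x, body centre at x 24, y -50 mm, with a 12 mm high fence on its -y side and stop at its +x end, and the clamp arm on its +y side. Pawl housing, 21 mm high, at x 85, y 65.
- upper_flask_center (a point): Centre, half-way up, of the upper flask: clear plastic, its body 52 mm wide (y), 26 mm high, straight-sided for 62 mm along x, about 60 g; red cap, 24 mm diameter, on the -x end, its end 76 mm from this point. z up. Lies loose on the lower flask, 126 to 152 mm above the bench. Grip it across its width; beside the pile the fence, arm and roller reach only 116 mm above the bench.
- lower_flask_center (a point): The same point of the lower flask, of the same make and size, held in the nest between fence and the clamp arm's roller; it spans 100 to 126 mm above the bench. It stays there.
- tray: Shallow steel tray fixed on the bench, outside 250 (x) x 190 (y) x 16 mm high, walls and floor 3 mm thick. Origin: centre of its underside on the bench; so its inner floor is 3 mm up.
- clamp_arm (a joint): Angle of the sprung clamp arm, rad: about 0 as it clamps the flask, growing as it opens, clockwise from above (thumb post towards the shaker's +y). A spring drives it shut: at the post 2 N to start it, 6 to 7 N near the open stop at 0.62. The ratchet clicks at about 0.38; let go beyond that, the arm falls back only to 0.34, where the pawl catches. 0.5 to 0.6 is held well back.
- pawl (a joint): Position of the sprung pawl slider at the arm's hub, m: about 0 at rest and when it has dropped behind the tooth, up to 0.005 while the tooth pushes it out before the click. It needs no handling.
- thumb_post (a point): Point on the axis of the upright black thumb post at the clamp arm's free end, 132 mm above the bench. Post 14 mm in diameter from 115 to 148 mm above the bench, on a 20 mm foot. It swings on a circle of 180 mm radius about the pivot. With the arm shut it stands 43 mm beyond the lower flask's cap end (along the shaker's -x) and 57 mm to the +y side of the flask's centre line.
- pivot (a point): Point on the clamp arm's vertical pivot axis, at the same height as the thumb_post point.
- media_bottle: Reagent bottle, 68 mm diameter, 150 mm high, beyond the work; origin at the centre of its underside. Leave alone.
- tip_box: Blue pipette tip box, 80 x 120 x 68 mm, beyond the work; origin at the centre of its underside. Leave alone.
- tube_rack: White rack of capped tubes, 70 x 160 x 91 mm, at the left or right side of the work; origin at the centre of its underside. Leave alone.
- timer: Small white lab timer lying on the bench at the left or right side of the work, 50 x 70 x 21 mm; origin at the centre of its underside. Leave alone.
Things that resemble listed ones, but are neither listed nor needed, are in the scene too. What is shaped like the part that bears upper_flask_center but purple is not meant.

How it is judged:
On the way, in this order (a step that is already met when the one before it is completed fails the run):
1. the upper flask is lifted off the pile in the gripper (height (world z) of upper_flask_center above 0.155 m and contact force between the fingers and upper_flask above 0.5 N and contact force between upper_flask and lower_flask below 0.05 N), for 0.1 s.
2. the upper flask lies flat in the tray, let go (z of upper_flask_center in the frame of tray below 0.02 m and angle between upper_flask_center's own z axis and vertical below 0.1 rad and contact force between upper_flask and tray above 0.1 N and contact force between the fingers and upper_flask below 0.05 N), for 0.2 s.
3. the clamp arm has been pushed past its click and the pawl has dropped behind the tooth (value of joint clamp_arm above 0.43 rad and value of joint pawl below 0.0015 m and contact force between the fingers and clamp_arm above 1 N), for 0.1 s.
At the end, for the whole second after the job is handed in: Fingers press the clamp arm (2 N or more) and hold it at 0.46 rad or more, past the click, pawl dropped in (under 1.5 mm) and unloaded (under 1 N); the upper flask lies let go and still in the tray, flat and same way up within 0.1 rad; the lower one lies flat within 12 mm of its start (all of step 2 and value of joint clamp_arm above 0.46 rad and value of joint pawl below 0.0015 m and contact force between the fingers and clamp_arm above 2 N and contact force between pawl and clamp_arm below 1 N and linear speed of upper_flask below 0.02 m/s and distance of lower_flask_center from where it was at the start of the episode below 0.012 m and angle between lower_flask_center's own z axis and vertical below 0.1 rad); the arm keeps its last pose, push and grip.
It fails at once if the upper flask was tipped by more than 0.5 rad (angle between upper_flask_center's own z axis and vertical above 0.5 rad).
It fails at once if the upper flask was dropped (falling free more than 12 mm above the tray's floor) (contact force between upper_flask and anything else below 0.02 N and z of upper_flask_center in the frame of tray above 0.028 m and linear speed of upper_flask above 0.12 m/s).
It fails at once if the lower flask was dragged or tipped in its nest (distance of lower_flask_center from where it was at the start of the episode above 0.02 m or angle between lower_flask_center's own z axis and vertical above 0.3 rad).
It fails at once if a bystander was disturbed (distance of any of media_bottle, tip_box, tube_rack, timer from where it was at the start of the episode above 0.03 m).
It also fails if it takes over 61 s, if anything falls off the work surface, if the arm or the gripper's body presses on something with over 40 N, if the wrist force passes 120 N, or if a joint passes its speed limit or range.

## Working session

There is one attempt and no reset: what is moved stays moved. The work goes in short steps, Python scripts to look and compute and a tool call to move; the robot and the scene stay as the last step left them, time stands still between calls to the robot, and variables do not carry over. Pictures are saved under pics/ and viewed, at most 10 in all, crops included, and the job is handed in when it is done.

Besides the shell and the picture viewer there is one more tool, called after "Request:" as name(argument=value, ...) on one line, values as JSON. step_arm: Moves the arm, as the interface text tells. Its arguments: {"type":"object","properties":{"series":{"type":"array"},"squeeze":{"type":"number"}},"required":["series"]}

```bash
mkdir -p pics
cat > h.py <<'E'
import numpy as np, cv2
from bench import readout, camera, camera_info, manip
def cam(name):
    i=camera_info(name); p,d=camera(name)
    R,_=cv2.Rodrigues(np.array(i["rvec"],float)); t=np.array(i["tvec"],float).ravel()
    np.savez(f"{name}.npz",p=p,d=d,R=R,t=t,K=[i["fx"],i["fy"],i["cx"],i["cy"]])
    return p,d,R,t,(i["fx"],i["fy"],i["cx"],i["cy"])
def load(name):
    z=np.load(f"{name}.npz"); return z["p"],z["d"],z["R"],z["t"],z["K"]
def plane(u,v,z,R,t,K):
    r=R.T@np.array([(u-K[2])/K[0],(v-K[3])/K[1],1.]); c=-R.T@t
    return c+r*(z-c[2])/r[2]
def cloud(d,R,t,K):
    v,u=np.indices(d.shape); P=np.stack([(u-K[2])/K[0]*d,(v-K[3])/K[1]*d,d],-1)
    return (P-t)@R
def proj(P,R,t,K):
    q=R@np.asarray(P)+t; return q[0]/q[2]*K[0]+K[2], q[1]/q[2]*K[1]+K[3]
E
python3 - <<'E'
from h import *
for n in("scene","side"):
    p,d,R,t,K=cam(n); print(n,-R.T@t,R[2],K); cv2.imwrite(f"pics/{n}.png",cv2.resize(p[...,::-1],(800,600)))
print(readout.read_state())
E
```

```text
scene [1.06639182 0.96213269 0.92869471] [-0.37545337 -0.70686875 -0.59947589] (401.98676954055026, 401.98676954055026, 256.61711230701627, 190.61785422084995)
side [-0.0352852  -0.60275451  1.19890122] [ 0.41644683  0.44350368 -0.79364761] (357.4965704902949, 357.4965704902949, 247.743831447243, 195.4775435801284)
{'clock': 0.1, 'qpos': array([ 1.29863735e+00,  3.53590643e-01,  1.63406130e+00,  4.76735498e-06,
        1.15520400e+00, -2.42536256e-03]), 'dq': array([ 0.00070797, -0.00161422, -0.00194158,  0.0010701 , -0.00060374,
        0.00016544]), 'tau': array([ 9.73922142e-04, -6.06356120e+01, -3.42819893e+01, -1.20267978e-04,
        3.95841314e-03, -4.79813070e-05]), 'eef_pos': array([0.16645065, 0.6020034 , 0.24762874]), 'ee_rot': array([-3.14032937e+00, -7.42304363e-06,  2.87185711e+00]), 'ft_force': array([-0.36493021,  0.22036433,  0.04100373]), 'ft_torque': array([-0.00362174,  0.03303202, -0.00556968]), 'grip_force': 0.0, 'grip_width': 0.08506429918983754}
```

View pics/scene.png

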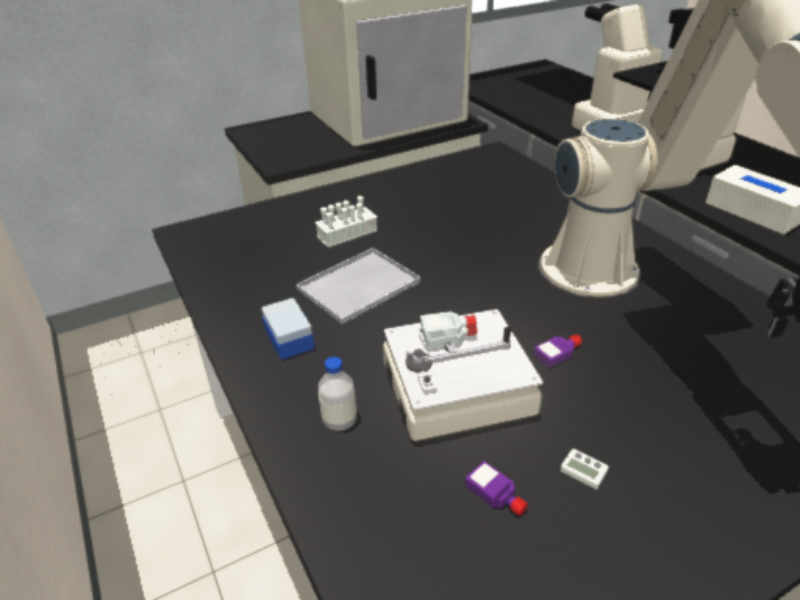

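View pics/side.png

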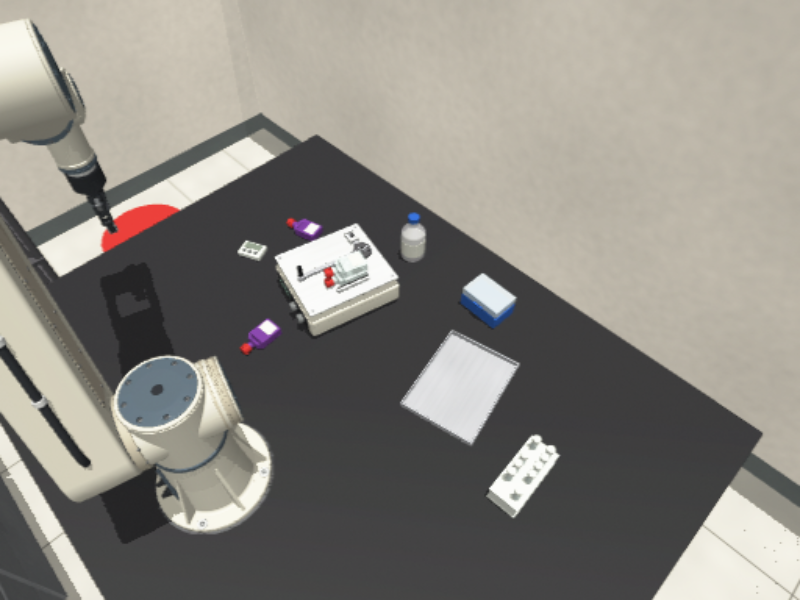

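Scene view: the pile (clear flask, red cap at about 471,324) on the white platform, thumb post at (507,333), tray at (358,284). The flasks at (557,348) and (492,485) are purple decoys on the bench. I'll measure the platform, tray, cap and post.

Run:
```python
from h import *
pts={}
for n in("scene","side"):
    p,d,R,t,K=load(n); C=cloud(d,R,t,K); hsv=cv2.cvtColor(p,cv2.COLOR_RGB2HSV)
    X,Y,Z=C[...,0],C[...,1],C[...,2]
    ok=(d>0)&(X>.2)&(X<1)&(abs(Y)<.6)
    for nm,m in dict(plat=ok&(Z>.085)&(Z<.108)&(hsv[...,2]>120)&(hsv[...,1]<60),
                     tray=ok&(abs(Z)<.025)&(hsv[...,2]>90)&(hsv[...,1]<50)).items():
        m=cv2.morphologyEx(m.astype(np.uint8),cv2.MORPH_CLOSE,np.ones((3,3)))
        k,l,s,c=cv2.connectedComponentsWithStats(m)
        i=1+np.argmax(s[1:,4]); q=C[(l==i)&ok][:,:2].astype(np.float32)
        print(n,nm,s[i],cv2.minAreaRect(q), "z",np.median(C[(l==i)&ok][:,2]))
        a,b=cv2.findContours((l==i).astype(np.uint8),0,1); h=cv2.convexHull(max(a,key=cv2.contourArea))[:,0]
        zz=.1 if nm=="plat" else .016
        w=np.array([plane(u,v,zz,R,t,K)[:2] for u,v in h],np.float32); print("   hull",cv2.minAreaRect(w))
    red=ok&(Z>.08)&((hsv[...,0]<8)|(hsv[...,0]>172))&(hsv[...,1]>150)&(hsv[...,2]>90)
    print(n,"red",np.argwhere(red).mean(0)[::-1],C[red].mean(0).round(4),C[red].max(0).round(4),C[red].min(0).round(4))
    blk=ok&(Z>.113)&(Z<.17)&(hsv[...,2]<60)
    print(n,"blk",blk.sum(),np.median(C[blk],0))
    ab=ok&(Z>.135)&(Z<.16)&(hsv[...,2]>100)&(hsv[...,1]<60); k,l,s,c=cv2.connectedComponentsWithStats(ab.astype(np.uint8))
    for i in range(1,k):
        if s[i,4]>15: print("  top",s[i],C[l==i].mean(0).round(4),cv2.minAreaRect(C[l==i][:,:2].astype(np.float32)))
    x0,y0,w,h=(235,190,115,85) if n=="scene" else (165,135,100,80)
    cv2.imwrite(f"pics/{n}_crop.png",cv2.resize(p[y0:y0+h,x0:x0+w,::-1],(800,600),interpolation=cv2.INTER_CUBIC))
```

```text
scene plat [ 246  207  101   56 2721] ((0.5379096269607544, 0.202316552400589), (0.23817002773284912, 0.25065672397613525), 75.80136108398438) z 0.1012349950446124
   hull ((0.5389090776443481, 0.2039644718170166), (0.23521247506141663, 0.25064682960510254), 75.69035339355469)
scene tray [ 189  158   80   49 2055] ((0.547872006893158, -0.2456052601337433), (0.2757037281990051, 0.21888048946857452), 12.553725242614746) z 0.005352161379835237
   hull ((0.555107593536377, -0.22712691128253937), (0.2638624310493469, 0.20925667881965637), 12.756766319274902)
scene red [301.5        207.86538462] [0.4921 0.1751 0.1353] [0.5018 0.1845 0.1547] [0.4805 0.1665 0.1095]
scene blk 18 [0.450563   0.23477382 0.13861652]
  top [269 199  30  18 386] [0.5513 0.1581 0.1498] ((0.5436294674873352, 0.1546858549118042), (0.05491152033209801, 0.08846070617437363), 70.41572570800781)
side plat [ 176  143   79   60 2026] ((0.5343314409255981, 0.20431464910507202), (0.2369375228881836, 0.25083088874816895), 75.81796264648438) z 0.09900840659019541
   hull ((0.532264232635498, 0.20103082060813904), (0.23340140283107758, 0.24997290968894958), 75.62722778320312)
side tray [ 256  211   77   74 3120] ((0.5551127195358276, -0.22828346490859985), (0.2660183906555176, 0.19789238274097443), 13.17496109008789) z 0.0018749535319470916
   hull ((0.5465884208679199, -0.23408198356628418), (0.25767871737480164, 0.19361455738544464), 12.788660049438477)
side red [210.09615385 176.90384615] [0.4829 0.1625 0.1329] [0.4981 0.1787 0.1519] [0.4712 0.1494 0.1098]
side blk 14 [0.44262872 0.22707387 0.1359886 ]
  top [212 160  23  17 234] [0.5401 0.1477 0.1488] ((0.5388805270195007, 0.15328465402126312), (0.05746594816446304, 0.08386930823326111), 71.9726791381836)
```

View pics/scene_crop.png

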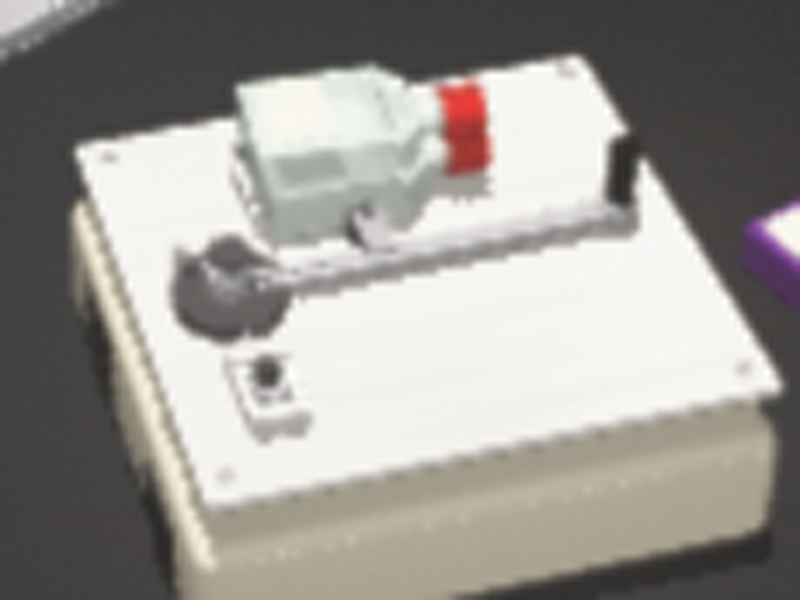

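Enlarged crop: the clear upper flask lies on the lower one, caps towards the thumb post (crop 622,170). Body top is near (310,110), roller at (365,220) and hub at (235,285). The purple flasks lie on the bench and don't fit the description. My estimates: shaker centre (0.536,0.2025) with +x at -14.2°, flask near (0.544,0.150), post near (0.446,0.232), tray (0.551,-0.231) at 12.7°. The sizes and predicted post position agree, so I'm going above the pile.

Request:
step_arm(series=[[0,[-48.4,-33.5,-2],-0.02],[0,[-48.4,-33.5,-2],-0.02],[0,[-48.4,-33.5,-2],-0.02],[0,[-48.4,-33.5,-2],-0.02],[0,[-48.4,-33.5,-2],-0.02],[0,[-48.4,-33.5,-2],-0.02],[0,[-48.4,-33.5,-2],-0.02],[0,[-48.4,-33.5,-2],-0.02],[0,[-48.4,-33.5,-2],-0.02],[0,[-48.4,-33.5,-2],-0.02],[0,[-48.4,-33.5,-2],-0.02],[0,[-48.4,-33.5,-2],-0.02],[0,[-48.4,-33.5,-2],-0.02],[0,[-48.4,-33.5,-2],-0.02],[0,[-48.4,-33.5,-2],-0.02],[0,[-48.4,-33.5,-2],-0.02]])

```text
clock: 1.7
eef_pos: [0.543, 0.1515, 0.2682]
ee_rot: [-3.142, -0.0, 2.893]
ft_force: [0.2, -0.2, -0.1]
grip_width: 0.0856
grip_force: 0.0
```

Run:
```python
from h import *
s=readout.read_state(); print(s["clock"],s["eef_pos"],s["ee_rot"])
p,d,R,t,K=cam("wrist"); print(-R.T@t,R[2],K)
cv2.imwrite("pics/w1.png",p[...,::-1])
C=cloud(d,R,t,K);Z=C[...,2];hsv=cv2.cvtColor(p,cv2.COLOR_RGB2HSV)
for n in ("scene","side"):
    a=load(n); u=(268,231) if n=="scene" else None
    if u: print("hub",plane(*u,.115,*a[2:]))
```

```text
1.7 [0.54298449 0.15149952 0.26817193] [-3.14155987e+00 -4.84496166e-04  2.89325958e+00]
[0.46297876 0.17224985 0.39399985] [ 0.30912054 -0.0771891  -0.94788519] (303.3174455089733, 303.3174455089733, 258.575355770341, 190.7763974015832)
hub [0.62392476 0.19534343 0.115     ]
```

View pics/w1.png

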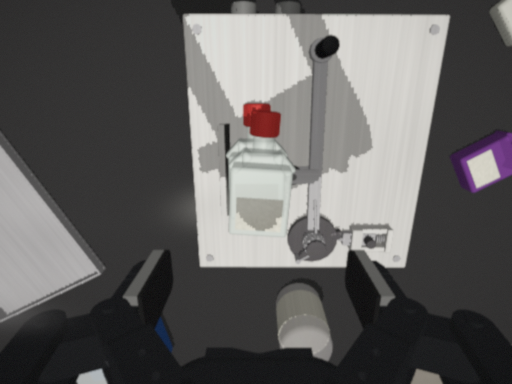

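Wrist view: the upper flask body covers columns 230–292 and rows 155–236, with its cap at (265,123). The post top is at (327,46), the hub at (312,238) and the tray's near corner at (103,270). I'll convert these points.

Run:
```python
from h import *
p,d,R,t,K=load("wrist"); C=cloud(d,R,t,K); Z=C[...,2]; hsv=cv2.cvtColor(p,cv2.COLOR_RGB2HSV)
cs=np.array([plane(u,v,.1,R,t,K)[:2] for u,v in((186,14),(448,15),(408,268),(201,268))])
c=cs.mean(0); print("plat",c,np.linalg.norm(np.diff(cs,axis=0),axis=1)); ax=(cs[2]+cs[3]-cs[0]-cs[1]);ax/=np.linalg.norm(ax);ay=np.array([-ax[1],ax[0]]);print("x axis deg",np.degrees(np.arctan2(ax[1],ax[0])))
m=((Z>.143)&(Z<.160)&(hsv[...,1]<70)&(hsv[...,2]>60)); m[270:]=0
k,l,s,_=cv2.connectedComponentsWithStats(m.astype(np.uint8)); i=1+np.argmax(s[1:,4]); print(s[i])
q=C[l==i]; r=cv2.minAreaRect(q[:,:2].astype(np.float32)); print("top",r,np.median(q[:,2]))
# side edges per row at z .152
L,Rr=[],[]
for v in range(178,230,4):
    u=np.where(l[v]==i)[0]; L.append(plane(u.min(),v,.152,R,t,K)[:2]); Rr.append(plane(u.max()+1,v,.152,R,t,K)[:2])
for e in(L,Rr):
    f=cv2.fitLine(np.array(e,np.float32),cv2.DIST_HUBER,0,.01,.01).ravel(); print("edge deg",np.degrees(np.arctan2(f[1],f[0])),f[2:], "loc y",(f[2:]-c)@ay)
vs=np.where(l==i)[0]; print("end row",vs.max())
red=((hsv[...,0]<8)|(hsv[...,0]>172))&(hsv[...,1]>150)&(Z>.14); print("cap",np.median(C[red],0),C[red].max(0),((C[red][:,:2]-c)@ax).min(),np.median((C[red][:,:2]-c)@ay))
for nm,uv,z in(("end",(260,vs.max()+1),.152),("post",(327,46),.148),("hub",(312,238),.118)):
    w=plane(*uv,z,R,t,K); print(nm,w,(w[:2]-c)@ax,(w[:2]-c)@ay)
```

```text
plat [0.53835168 0.205836  ] [0.22425412 0.25000457 0.23156204]
x axis deg -13.88472027666958
[ 228  136   68  101 5268]
top ((0.5406833291053772, 0.15415716171264648), (0.05594313144683838, 0.08726926892995834), 72.06487274169922) 0.15190821379393055
edge deg -17.713282 [0.5412472  0.12737484] loc y -0.07547373134321085
edge deg -18.053123 [0.5564044  0.17649978] loc y -0.024146929733741797
end row 236
cap [0.48919433 0.17058544 0.14956793] [0.50104792 0.18368449 0.39399985] -0.06511092462883514 -0.04631480248521805
end [0.58415139 0.1431641  0.152     ] 0.05950079295317333 -0.049850144345422516
post [0.44638528 0.22874505 0.148     ] -0.09477665016748352 0.00017055635097188313
hub [0.61520822 0.18987466 0.118     ] 0.07844106036729522 0.00294823582268354
```

Request:
step_arm(series=[[0,[-0.8,0.15,4],0.064],[0,[-0.8,0.15,8],0.064],[0,[-0.8,0.15,10.5],0.064],[0,[-0.8,0.15,12.2],0.064],[0,[-0.8,0.15,12.2],0.064],[0,[-0.8,0.15,12.2],0.064],[0.2,[-0.8,0.15,12.2],0.064],[0.3,[-0.8,0.15,12.2],0.064],[0.4,[-0.8,0.15,12.2],0.064],[0.5,[-0.8,0.15,12.2],0.064],[0.6,[-0.8,0.15,12.2],0.064],[0.6,[-0.8,0.15,12.2],0.064],[0.6,[-0.8,0.15,12.2],0.064]], squeeze=25)

```text
clock: 3.05
eef_pos: [0.5525, 0.1502, 0.1475]
ee_rot: [3.141, 0.001, 2.828]
ft_force: [-1.4, 0.6, 4.9]
grip_width: 0.0517
grip_force: 25.8
```

Request:
step_arm(series=[[0.6,[0,0,-0.5],0],[0.6,[0,0,-1.5],0],[0.6,[0,0,-3],0],[0.6,[0,0,-5],0],[0.6,[0,0,-6],0],[0.6,[0,0,-6],0],[0.6,[0,0,-6],0],[0.6,[0,0,-6],0]])

```text
clock: 3.85
eef_pos: [0.5514, 0.1498, 0.2054]
ee_rot: [-3.141, -0.001, 2.828]
ft_force: [-0.7, -0.1, -0.3]
grip_width: 0.0514
grip_force: 26.8
```

Run:
```python
from h import *
s=readout.read_state(); print(s["clock"],s["eef_pos"],s["ee_rot"],s["grip_width"],s["grip_force"],s["ft_force"])
p,d,R,t,K=cam("wrist"); cv2.imwrite("pics/w2.png",p[...,::-1])
for n in("scene","side"):
    p,d,R,t,K=load(n); hsv=cv2.cvtColor(p,cv2.COLOR_RGB2HSV); C=cloud(d,R,t,K)
    m=(hsv[...,2]>90)&(hsv[...,1]<50)&(abs(C[...,2])<.03)&(np.hypot(C[...,0]-.55,C[...,1]+.23)<.18)
    k,l,s,_=cv2.connectedComponentsWithStats(m.astype(np.uint8)); i=1+np.argmax(s[1:,4])
    h=cv2.convexHull(np.argwhere(l==i)[:,::-1].astype(np.int32)); a=cv2.approxPolyDP(h,6,True)[:,0]
    W=np.array([plane(u,v,.016,R,t,K)[:2] for u,v in a]); print(n,a.tolist(),W.round(3).tolist(),W.mean(0))
```

```text
3.85 [0.55135676 0.14982596 0.20543631] [-3.14080907e+00 -1.13568673e-03  2.82780248e+00] 0.051421878754274675 26.772851049900055 [-0.6832126  -0.12147701 -0.344499  ]
scene [[268, 176], [220, 206], [189, 182], [236, 159]] [[0.409, -0.176], [0.654, -0.099], [0.697, -0.297], [0.463, -0.354]] [ 0.55559536 -0.23160743]
side [[332, 232], [302, 284], [256, 258], [288, 211]] [[0.693, -0.297], [0.449, -0.355], [0.406, -0.171], [0.646, -0.112]] [ 0.54836697 -0.23389018]
```

View pics/w2.png

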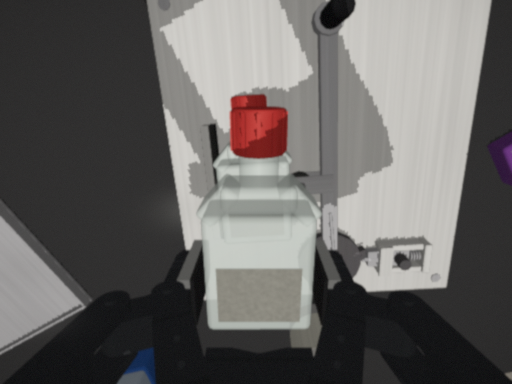

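The flask is held level and clear (cap at 258,130). The two views put the tray centre at about (0.552,-0.233), so I'm carrying it over.

Request:
step_arm(series=[[0.6,[-0.6,-1.8,0],0],[0.6,[-1.9,-5.4,0],0],[0.6,[-3.2,-9,0],0],[0.6,[-4.4,-12.6,0],0],[0.6,[-5.7,-16.3,0],0],[0.6,[-7,-20,0],0],[0.6,[-8.3,-23.6,0],0],[0.6,[-9.5,-27.2,0],0],[0.6,[-10.7,-30.6,0],0],[0.6,[-11.8,-33.8,0],0],[0.6,[-12.5,-35.7,1],0],[0.6,[-12.7,-36.3,3],0],[0.6,[-12.7,-36.3,6],0],[0.6,[-12.7,-36.3,9],0],[0.6,[-12.7,-36.3,12],0],[0.6,[-12.7,-36.3,14],0],[0.6,[-12.7,-36.3,15.5],0],[0.6,[-12.7,-36.3,15.5],0],[0.6,[-12.7,-36.3,15.5],0]])

```text
clock: 5.8
eef_pos: [0.5608, -0.2346, 0.0514]
ee_rot: [3.142, -0.0, 2.828]
ft_force: [0.7, 0.3, 0.1]
grip_width: 0.0517
grip_force: 26.8
```

Run:
```python
from h import *
s=readout.read_state(); print(s["clock"],s["eef_pos"],s["ee_rot"],s["grip_width"],s["grip_force"],s["ft_force"])
p,d,R,t,K=cam("wrist"); cv2.imwrite("pics/w3.png",p[...,::-1])
```

```text
5.8 [ 0.56082309 -0.23456181  0.05141633] [ 3.14159100e+00 -1.65259411e-04  2.82783022e+00] 0.051721012296681634 26.77914798259735 [0.66128761 0.32587625 0.0505578 ]
```

View pics/w3.png

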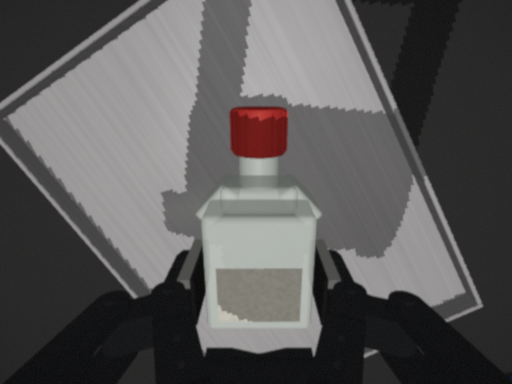

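The flask sits well inside the tray, with walls clear on both sides (cap at 258,130). Lowering it gently.

Request:
step_arm(series=[[0.6,[0,0,0.8],0],[0.6,[0,0,1.5],0],[0.6,[0,0,2],0],[0.6,[0,0,2.3],0],[0.6,[0,0,2.5],0],[0.6,[0,0,2.5],0],[0.6,[0,0,2.5],0]])

```text
clock: 6.55
eef_pos: [0.5607, -0.2345, 0.0264]
ee_rot: [-3.142, 0.0, 2.828]
ft_force: [0.5, 0.3, -0.8]
grip_width: 0.0517
grip_force: 26.8
```

Request:
step_arm(series=[[0.6,[0,0,0.1],0],[0.6,[0,0,0.2],0],[0.6,[0,0,0.2],0]])

```text
clock: 6.85
eef_pos: [0.5608, -0.2345, 0.0246]
ee_rot: [-3.142, 0.0, 2.828]
ft_force: [-0.9, 0.0, 1.9]
grip_width: 0.0515
grip_force: 27.1
```

Request:
step_arm(series=[[0.6,[0,0,0.1],0],[0.6,[0,0,0.1],0],[0.6,[0,0,0.1],0]])

```text
clock: 7.15
eef_pos: [0.5608, -0.2346, 0.0245]
ee_rot: [3.142, 0.0, 2.828]
ft_force: [-4.2, 2.0, 13.8]
grip_width: 0.0517
grip_force: 28.5
```

It's touching the tray floor. I'll ease off 1 mm, open, wait, then rise.

Request:
step_arm(series=[[0.6,[0,0,-0.1],0],[0.5,[0,0,-0.1],0],[0.4,[0,0,-0.1],0],[0.3,[0,0,-0.1],0],[0.2,[0,0,-0.1],0],[0.1,[0,0,-0.1],0],[0,[0,0,-0.1],0],[0,[0,0,-0.1],0],[0,[0,0,-0.1],0],[0,[0,0,-0.1],0],[0,[0,0,-1.5],0],[0,[0,0,-4],0],[0,[0,0,-8],0],[0,[0,0,-13],0],[0,[0,0,-18],0],[0,[0,0,-20],0],[0,[0,0,-20],0],[0,[0,0,-20],0]])

```text
clock: 8.95
eef_pos: [0.5605, -0.2344, 0.2239]
ee_rot: [-3.141, 0.001, 2.828]
ft_force: [-0.6, 0.7, -1.3]
grip_width: 0.0855
grip_force: 0.0
```

Run:
```python
from h import *
s=readout.read_state(); print(s["clock"],s["eef_pos"],s["ee_rot"],s["grip_width"])
p,d,R,t,K=cam("wrist"); cv2.imwrite("pics/w4.png",p[...,::-1])
C=cloud(d,R,t,K); 
for u,v in((225,215),(290,215),(257,240),(257,190)): print(C[v,u].round(4))
```

```text
8.95 [ 0.5604825  -0.23442852  0.22392033] [-3.14149833e+00  9.49409689e-04  2.82775553e+00] 0.08545198460290923
[ 0.6106 -0.2935  0.0032]
[ 0.6356 -0.2169  0.0028]
[ 0.6552 -0.2663  0.0042]
[ 0.5833 -0.2428  0.0296]
```

View pics/w4.png

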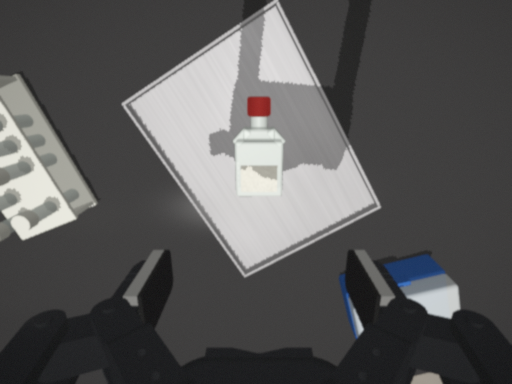

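The flask lies flat in the tray (top at about 0.029 m), let go, at pixel (258,165). Next I go above the thumb post at about (0.4455,0.2325).

Request:
step_arm(series=[[0,[6,9.8,-1],-0.069],[0,[25.3,40.9,-1],-0.069],[0,[25.3,40.9,-1],-0.069],[0,[25.3,40.9,-1],-0.069],[0.3,[25.3,40.9,-1],-0.069],[0.3,[25.3,40.9,-1],-0.069],[0.3,[25.3,40.9,-1],-0.069],[0.3,[25.3,40.9,-1],-0.069],[0.3,[25.3,40.9,-1],-0.069],[0.3,[25.3,40.9,-1],-0.069],[0.3,[25.3,40.9,-1],-0.069],[0.3,[25.3,40.9,-1],-0.069],[0.3,[25.3,40.9,-1],-0.069],[0.3,[25.3,40.9,-1],-0.069],[0.3,[25.3,40.9,-1],-0.069]])

```text
clock: 10.5
eef_pos: [0.4465, 0.2316, 0.2331]
ee_rot: [-3.141, -0.0, 2.895]
ft_force: [-0.3, -0.4, 0.1]
grip_width: 0.06
grip_force: 0.0
```

Run:
```python
from h import *
s=readout.read_state(); print(s["clock"],s["eef_pos"],s["ee_rot"],s["grip_width"],s["qpos"])
p,d,R,t,K=cam("wrist"); cv2.imwrite("pics/w5.png",p[...,::-1]); print(-R.T@t,R[2])
C=cloud(d,R,t,K); hsv=cv2.cvtColor(p,cv2.COLOR_RGB2HSV)
print(proj([.4455,.2325,.148],R,t,K))
m=(np.hypot(C[...,0]-.4455,C[...,1]-.2325)<.03)&(C[...,2]>.12)&(C[...,2]<.155)&(hsv[...,2]<70); print(m.sum(),np.median(C[m],0))
top=m&(C[...,2]>.144); print(top.sum(),C[top].mean(0),np.argwhere(top).mean(0)[::-1])
```

```text
10.5 [0.44648681 0.23163515 0.23310754] [-3.14124512e+00 -2.16280426e-04  2.89519849e+00] 0.05999299360518021 [ 4.75664531e-01  1.79768985e-01  1.90544315e+00 -1.35348700e-04
  1.05677252e+00 -8.48671098e-01]
[0.36644496 0.2522842  0.35892878] [ 0.30949492 -0.07690757 -0.9477859 ]
(np.float64(258.4235358678792), np.float64(204.1648060314089))
26 [0.43935751 0.23372296 0.1254163 ]
0 [nan nan nan] [nan nan]<stdin>:7: RuntimeWarning: Mean of empty slice.
  ret = um.true_divide(
```

View pics/w5.png

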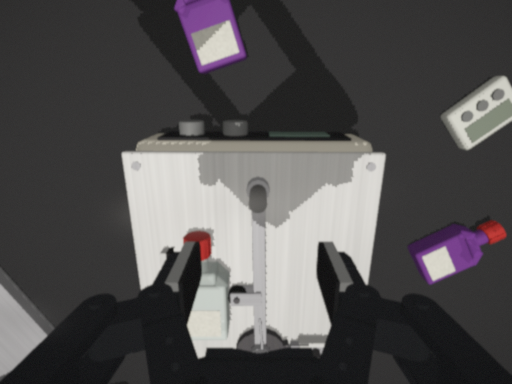

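The post top is at (259,202), against a predicted (258,204), so I'm centred; the arm runs straight down the picture to the hub at (260,340). The lower flask is still in place (cap at 198,245). Going down and gripping the post lightly.

Request:
step_arm(series=[[0.3,[0,0,3],0],[0.3,[0,0,6],0],[0.3,[0,0,8],0],[0.3,[0,0,9.3],0],[0.3,[0,0,9.3],0],[0.3,[0,0,9.3],0],[0.5,[0,0,9.3],0],[0.7,[0,0,9.3],0],[0.8,[0,0,9.3],0],[0.9,[0,0,9.3],0],[1,[0,0,9.3],0],[1,[0,0,9.3],0],[1,[0,0,9.3],0]], squeeze=20)

```text
clock: 11.85
eef_pos: [0.4465, 0.2326, 0.1408]
ee_rot: [3.141, 0.001, 2.897]
ft_force: [-1.7, -1.8, 6.3]
grip_width: 0.0128
grip_force: 21.8
```

Request:
step_arm(series=[[1,[-0.02,0.9,0],0.05],[1,[-0.09,1.8,0],0.1],[1,[-0.2,2.69,0],0.15],[1,[-0.36,3.58,0],0.2],[1,[-0.36,3.58,0],0.2],[1,[-0.36,3.58,0],0.2]])

```text
clock: 12.45
eef_pos: [0.4586, 0.2665, 0.1408]
ee_rot: [-3.141, 0.0, 2.697]
ft_force: [-1.3, -3.5, 6.8]
grip_width: 0.0132
grip_force: 21.9
```

Request:
step_arm(series=[[1,[-0.02,0.9,0],0.05],[1,[-0.09,1.8,0],0.1],[1,[-0.2,2.69,0],0.15],[1,[-0.36,3.58,0],0.2],[1,[-0.56,4.45,0],0.25],[1,[-0.8,5.32,0],0.3],[1,[-1.09,6.17,0],0.35],[1,[-1.09,6.17,0],0.35],[1,[-1.09,6.17,0],0.35],[1,[-1.09,6.17,0],0.35]])

```text
clock: 13.45
eef_pos: [0.4943, 0.317, 0.1407]
ee_rot: [-3.14, 0.0, 2.347]
ft_force: [-3.8, -4.0, 8.9]
grip_width: 0.0131
grip_force: 22.1
```

Run:
```python
from h import *
s=readout.read_state(); print(s["clock"],s["eef_pos"],s["ee_rot"],s["grip_width"],s["grip_force"],s["ft_force"])
P=np.array([.6207,.1893]); e=s["eef_pos"][:2]-P; print("r",np.linalg.norm(e),"phi",np.radians(180-13.9)-np.arctan2(e[1],e[0]))
a,d,R,t,K=cam("wrist"); b=cam("scene")[0][150:300,180:380]
cv2.imwrite("pics/w6.png",np.hstack([cv2.resize(a,(400,300)),cv2.resize(b,(400,300))])[...,::-1])
```

```text
13.45 [0.49433907 0.31701104 0.1407468 ] [-3.14011003e+00  2.91140934e-05  2.34703769e+00] 0.013092304950320923 22.076435387134552 [-3.79233794 -3.96189186  8.92586538]
r 0.17965855270467215 phi 0.5481112316265992
```

View pics/w6.png

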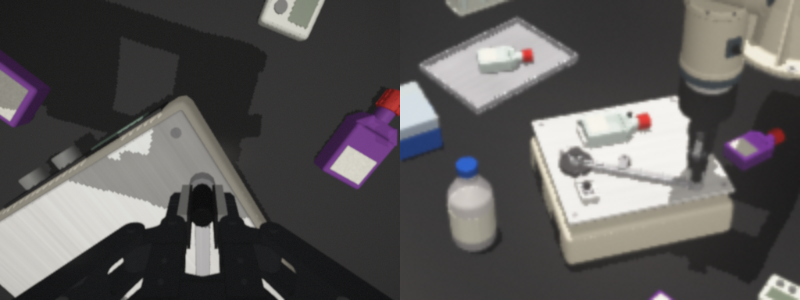

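The post is held at about 0.55 rad, with a 5.5 N spring reaction along the arm's closing tangent. The arm is swung open (right half, 565,160 to 695,185), the lower flask is in its nest and the upper one lies flat in the tray. Handing in.

```bash
python3 -c "
from bench import manip
print(manip.job_done())"
```

```text
the job is handed in; nothing more can be done
None
```

The job is handed in (no verdict came back): the upper flask lies flat and let go in the tray, and the gripper is holding the clamp arm at about 0.55 rad, past the click, with the lower flask still in its nest.

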